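# Put a carton away in the lock-up chest under its flush hatch

## Task

Put the slimmest of the three loose cartons away in the lock-up chest. The chest's hatch is flush with its deck: first flip up the ring pull that lies in the hatch's recess while the hatch stays shut, then lift the hatch by the cross bar of the ring until it stands open, without flinging it or letting it fall. Set the carton gently down on the floor of the well the same way up as it stood, let go, and leave the hatch standing open; do not disturb the other cartons, the bottles or the pill pot.

Things in the scene. Friction and masses are not known exactly. Their poses are not given: they have to be found in the camera images.
- chest: Grey lock-up chest fixed to the bench, 240 (x) x 260 (y) x 105 mm high, with a white-painted hatch flush in its deck. Origin at the centre of its underside, z up; it faces so that its own -y side, the hinge side, is on the robot's left (its yaw is near pi). A wall shelf overhangs the bench beyond about 0.58 m ahead of the robot: keep the wrist clear of it when swinging across
- hatch_hinge (a point): Middle of the hatch's hinge line, which runs along the chest's x: at chest x = 0, y = -90 mm, height 104 mm, level with the hatch's top face. Fixed to the chest, axes as the chest's
- well (a point): Centre of the floor of the well under the hatch: 10 mm above the chest's origin. The well's walls stand +-74 mm in x and +-84 mm in y from here; it is 64 mm high under the shut hatch. Axes as the chest's
- hatch (a joint): Hatch, 160 mm (x) by 180 mm (from hinge line to free edge, chest +y) by 30 mm, 0.35 kg: 0 = shut and flush, grows as the free edge rises, 1.57 = upright, stop at 1.85. Stiff hinge: stays at any angle; about 5 N at the ring lifts it. Upright, its 30 mm thickness stands on the well's side of the hinge line
- ring_pull (a joint): Ring pull, a U of 9 mm round steel bar, 77 mm wide, in a recess of the hatch: 0 = folded flat, pointing to the hinge, 1.57 = square to the hatch, stop at 2.4 (leaning to the free edge). Light friction holds it at any angle. Its pivot is parallel to the hinge, 158 mm from the hinge line and 6 mm below the hatch's top face
- ring_bar: Cross bar of the ring pull, 9 mm round, along its own x (parallel to the hinge), 59 mm free between the side arms; origin at its middle, 60 mm from the pivot (folded: chest x 0, y +8, height 98 mm). The recess is 88 mm wide, 24 mm deep from the hatch's top face, and runs from 38 mm on the hinge side of the bar to 72 mm on the other, so a finger fits down each side
- slim_carton: The carton to put away: the slimmest and longest of three loose ones standing side by side on the right, white, 26 (x) x 118 (y) x 50 mm high, 55 to 105 g; origin at the centre of its underside, z up
- short_carton: Bystander: short white carton, 46 x 88 x 54 mm high; origin at the centre of its underside
- wide_carton: Bystander: wide carton, 72 x 118 x 52 mm high; origin at the centre of its underside
- big_bottle: Bystander behind the cartons: amber bottle 52 mm across, 95 mm high; origin at the centre of its underside
- small_bottle: Bystander behind the cartons: amber bottle 38 mm across, 68 mm high; origin at the centre of its underside
- pill_pot: Bystander behind the cartons: white screw-top pot 48 mm across, 52 mm high; origin at the centre of its underside

How it is judged:
On the way, in this order (a step that is already met when the one before it is completed fails the run):
1. the ring pull is flipped up (past 1.1 rad) while the hatch is still shut (under 0.1 rad) (value of joint ring_pull above 1.1 rad and value of joint hatch below 0.1 rad), for 0.1 s.
2. the hatch is being raised (past 0.3 rad) with the fingers on the cross bar of the ring (value of joint hatch above 0.3 rad and contact force between the fingers and ring_bar above 0.3 N), for 0.1 s.
3. the hatch stands open (past 1.3 rad) (value of joint hatch above 1.3 rad), for 0.2 s.
At the end, for the whole second after the job is handed in: The hatch stands open (joint over 1.3 rad); the slim carton stands at rest on the floor of the well (its underside less than 5 mm above the well floor, its centre inside the well's walls), upright within 0.12 rad, and released (value of joint hatch above 1.3 rad and x of slim_carton in the frame of well between -0.074 and 0.074 m and y of slim_carton in the frame of well between -0.084 and 0.084 m and z of slim_carton in the frame of well below 0.005 m and angle between slim_carton's own z axis and vertical below 0.12 rad and linear speed of slim_carton below 0.02 m/s); the robot touches nothing.
It fails at once if the hatch is flung or falls (faster than 3 rad/s) (velocity of joint hatch above 3 rad/s or velocity of joint hatch below -3 rad/s).
It fails at once if the carton drops into the well (faster than 0.7 m/s inside it) (horizontal distance between slim_carton and chest below 0.1 m and height (world z) of slim_carton below 0.1 m and linear speed of slim_carton above 0.7 m/s).
It fails at once if another carton, a bottle or the pill pot is moved by more than 30 mm (distance of any of short_carton, wide_carton, big_bottle, small_bottle, pill_pot from where it was at the start of the episode above 0.03 m).
It also fails if it takes over 70 s, if anything falls off the work surface, if the arm or the gripper's body presses on something with over 40 N, if the wrist force passes 120 N, or if a joint passes its speed limit or range.

## Robot

A 7-joint arm with a two-finger parallel gripper is mounted at the origin on a cart in front of the work surface, level with it; the furniture and walls round the work are solid. World frame = base frame: x ahead of the robot, y to its left, z up, the work surface at z = 0. Lengths are in m, angles in rad, forces in N, time in s.
With the tool pointing down it reaches from about 0.4 to 0.85 m from the base axis. Payload 4.5 kg.
Tool frame: the origin (TCP) lies at the very end of the fingers, on their centre line; the grasp point (between the pads) lies 19 mm behind it (arm.grip_depth is the distance from the TCP to the grasp point, in m); z points along the fingers, y is the line along which they close (so a half turn about z gives the same grasp; the last joint's range is limited). The gripper opens to 88 mm and grips with 3 to 60 N. Pads are 18 mm wide; open, the fingers measure 123 mm over their backs; the gripper's body (75 mm by 187 mm) begins 45 mm behind the grasp point.
Start: joints at [-1.169, 0.689, -0.195, 1.565, 0.157, 0.902, -0.215], TCP at [0.225, 0.583, 0.239] pointing down, gripper open.
Joint ranges: [-3.01, 3.01], [-0.46, 2.08], [-1.47, 1.51], [0.13, 2.56], [-1, 4.14], [0.04, 2.09], [-2.66, 2.66]. Speed limits (rad/s): [2.57, 2.57, 3.14, 3.14, 3.14, 3.14, 3.14].

## Interface

Orientations are given as a unit quaternion [w, x, y, z].
In Python, from plant import observe, read_camera, hand_in, nets, arm gives the robot as it stands.
- The arm moves only by the tool apply_moves, never from a script. Its argument "commands" is a list of rows, each an object with "delta_pos": the shift along the tool's x, y, z in units of 0.8 m (1.0 is 0.8 m), a list of three; "delta_rot": the turn, a rotation vector about the tool's x, y, z in units of 30 degrees (1.0 is 30 degrees), a list of three; "jaw": the opening, from 0 (shut) to 1 (fully open). In form: [{"delta_pos": [dx, dy, dz], "delta_rot": [wx, wy, wz], "jaw": jaw}, ...]. A call has 1 to 20 rows; each row is the pose to reach, as a shift and turn from the pose commanded when the call began, along the tool's axes at that moment; what a row does not reach only later rows make up. A row lasts 1/12 s, in which the tool goes at most 41.7 mm and 7.16 degrees, less where a joint would pass 70% of its speed; a pose out of reach is approached as far as the arm can. A call with a number of a shift or a turn outside -1 to 1 is refused whole. A call with a gripper value outside its range is refused whole. The fingers move at their own pace and stop on an object; "newtons" is the grip in N (left out, the last holds). Time passes only in rows, so rows that repeat a pose let the fingers close. It gives the time, the measured TCP pose, the force, the opening and the grip force at its end, in the units of the state.
- observe(): the state, without advancing time (a new reading comes with each control period).
- read_camera(name): name is "scene" or "top" or "wrist"; returns a dict with "img" (420x560x3 uint8, red, green, blue), "z_map" (420x560 float32, m along the optical axis (not along the pixel's ray), 0 where there is no reading), "fx", "fy", "cx", "cy" (pixels), "camera_from_world" (4x4, takes a point from world to camera coordinates). Camera axes: x right, y down, z forward; pixel columns grow to the right and rows downward; lengths in m; the calibration is good to about 2 mm. A picture is of the moment at which its call begins.
- hand_in(): hands the job in; it is judged then, once.
Trained networks look in a picture, given as the dict that the camera call returned (one of the last four; its "shot" number tells which), for a name from the list of things; names that differ only in an ending like _2 or _b are one class to them, and where a whole thing is asked for, a point or a joint stands for the part that bears it (a point fixed in the world has none). Each returns a list of dicts, best first, with "p" (0 to 1); they miss things now and then, are a little off and sometimes report something else, mostly with a low value. They report only what shows in the picture. A call takes as long as a camera call.
- nets.outline_of(query, picture): "region" (420x560 bool, what is visible of it) and "point" ([row, column] in pixels, amid what is visible of it).
The state is a dict: "clock": time; "q": joint angles; "qvel": joint speeds; "tau": joint torques, N m; "tool_pos": TCP position; "orientation": TCP orientation; "force": force on the tool from outside, world axes, zero at the start; "ft_torque": the same for the moment, N m; "finger_gap": finger opening in m; "gripper_force": force on a finger pad.
Only numpy, scipy, OpenCV 4.12 (cv2) and the standard library are available. Lean on these libraries where they do the work, as an engineer would, in place of code of your own. Each camera call takes 0.05 s, during which the arm holds its last target. There are 200 camera calls.

## Working session

There is one attempt and no reset: what is moved stays moved. The work goes in short steps, Python scripts to look and compute and a tool call to move; the robot and the scene stay as the last step left them, time stands still between calls to the robot, and variables do not carry over. Pictures are saved under pics/ and viewed, at most 10 in all, crops included, and the job is handed in when it is done.

Besides the shell and the picture viewer there is one more tool, called after "Call:" as a command line: name --argument value ..., lists and objects as JSON in quotes. apply_moves: Moves the arm, as the interface text tells. Its arguments: {"type":"object","properties":{"commands":{"type":"array","items":{"type":"object","properties":{"delta_pos":{"type":"array","items":{"type":"number"}},"delta_rot":{"type":"array","items":{"type":"number"}},"jaw":{"type":"number"}}}},"newtons":{"type":"number"}},"required":["commands"]}

```bash
ls; mkdir -p pics; cat > h.py <<'E'
import numpy as np, cv2
from plant import observe, read_camera, hand_in, nets, arm
from scipy.spatial.transform import Rotation as R
def pts(p, m=None):
    z=p["z_map"]; r,c=np.nonzero((z>0) if m is None else (m&(z>0))); d=z[r,c]
    P=np.c_[(c-p["cx"])/p["fx"]*d,(r-p["cy"])/p["fy"]*d,d]
    T=np.linalg.inv(p["camera_from_world"]); return P@T[:3,:3].T+T[:3,3]
def save(p,n): cv2.imwrite(f"pics/{n}.png",p["img"][:,:,::-1])
def pose():
    s=observe(); q=s["orientation"]; return s,np.array(s["tool_pos"]),R.from_quat([q[1],q[2],q[3],q[0]])
def delta(target, Rt=None):
    s,p,r=pose(); print("dpos",np.round(r.inv().apply(np.array(target)-p)/0.8,4), "drot",None if Rt is None else np.round((r.inv()*Rt).as_rotvec()/np.radians(30),4))
E
cat > a.py <<'E'
from h import *
s,p,r=pose(); print(s["clock"],p,r.as_matrix().round(3),s["force"],s["finger_gap"],arm.grip_depth)
im=[]
for n in("scene","top"):
    c=read_camera(n); save(c,n+"0"); print(n,c["fx"],np.linalg.inv(c["camera_from_world"]).round(3).tolist())
    for t in("chest","hatch","ring_bar","slim_carton","short_carton","wide_carton"):
        for o in nets.outline_of(t,c)[:2]:
            P=pts(c,o["region"]); 
            if len(P)<10: continue
            zt=np.percentile(P[:,2],90); Q=P[P[:,2]>zt-.006]
            rc=cv2.minAreaRect((Q[:,:2]*1000).astype(np.float32))
            print(t,round(o["p"],2),o["point"],len(P),"med",np.median(P,0).round(3),"ztop",zt.round(4),"rect",np.round(rc[0],1),np.round(rc[1],1),round(rc[2],1))
E
python3 a.py
```

```text
pics
0.0 [0.22454016 0.58260119 0.23791977] [[-0.933  0.359 -0.001]
 [ 0.359  0.933 -0.002]
 [-0.    -0.002 -1.   ]] [0.26239721 0.41745426 0.09034657] 0.08807413184858504 0.0187
scene 536.8175264537134 [[0.849, -0.372, 0.374, 0.066], [-0.527, -0.621, 0.58, -0.757], [0.017, -0.69, -0.724, 1.037], [0.0, 0.0, 0.0, 1.0]]
chest 0.67 [200.0, 206.3] 9376 med [0.426 0.142 0.103] ztop 0.1066 rect [438.3 196.9] [266.3 240.2] 76.0
hatch 0.55 [182.5, 204.3] 3156 med [0.439 0.198 0.104] ztop 0.107 rect [439.  199.4] [194.1 160.6] 75.9
ring_bar 0.45 [185.2, 201.0] 90 med [0.437 0.188 0.102] ztop 0.1047 rect [436.9 189. ] [12.9 63.8] 75.2
slim_carton 0.89 [276.5, 278.4] 1000 med [ 0.474 -0.111  0.044] ztop 0.0523 rect [ 476.5 -104.4] [ 30.4 117.1] 79.2
short_carton 0.56 [361.5, 322.8] 1418 med [ 0.432 -0.347  0.053] ztop 0.0566 rect [ 437.3 -338.1] [48.  88.1] 83.9
top 381.1205934225707 [[-0.001, -0.988, 0.152, 0.384], [-1.0, 0.005, 0.023, -0.028], [-0.023, -0.152, -0.988, 1.124], [0.0, 0.0, 0.0, 1.0]]
chest 0.62 [248.7, 209.9] 8925 med [0.432 0.193 0.103] ztop 0.1063 rect [435.4 198.2] [260.4 239.4] 76.2
hatch 0.96 [246.2, 209.1] 4130 med [0.434 0.199 0.103] ztop 0.1064 rect [435.4 198.8] [190.8 159.9] 76.0
ring_bar 0.54 [179.9, 314.6] 325 med [ 0.617 -0.097  0.073] ztop 0.0971 rect [626.7 -99.4] [29.6 31.6] 45.0
ring_bar 0.4 [253.3, 210.7] 90 med [0.429 0.192 0.101] ztop 0.1047 rect [430.5 191.3] [ 9.4 62.9] 75.1
short_carton 0.68 [248.4, 403.4] 695 med [ 0.435 -0.332  0.054] ztop 0.057 rect [ 435.8 -338.2] [47.2 87.7] 84.3
wide_carton 0.92 [233.6, 359.8] 1207 med [ 0.472 -0.217  0.052] ztop 0.0552 rect [ 473.6 -221.2] [117.8  72.7] 3.4
```

View pics/scene0.png

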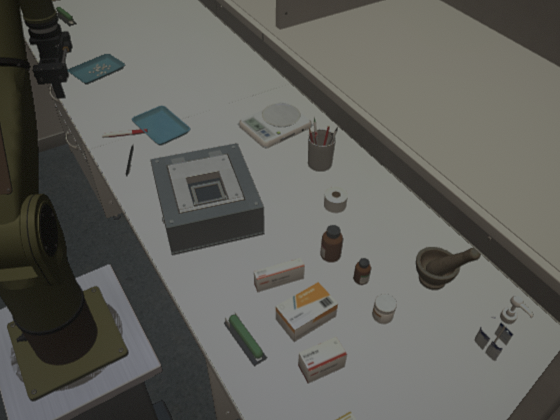

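View pics/top0.png

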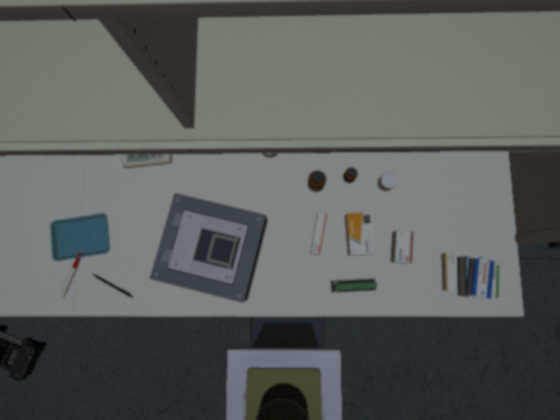

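Scene shot: the chest with its recessed ring at about (205,195), and the slim carton at (278,275) left of the wide carton at (307,308). The top shot agrees: ring at (215,250), slim carton at (318,234).

```bash
cat > b.py <<'E'
from h import *
print([a for a in dir(arm) if not a.startswith("__")])
c=read_camera("top"); P=pts(c)
Q=P[(P[:,2]>.047)&(P[:,2]<.058)&(abs(P[:,0]-.4765)<.09)&(abs(P[:,1]+.1045)<.045)]
rc=cv2.minAreaRect((Q[:,:2]*1000).astype(np.float32)); print("slim top",len(Q),rc,Q.mean(0))
Cc=np.array([.436,.198,0]); y=np.array([-np.cos(np.radians(76)),-np.sin(np.radians(76)),0])
def W(u,z): return Cc+y*(u-.09)+[0,0,z]   # u from hinge line
# bar pose for hatch h, ring th; TCP 12 mm under bar
def bar(h,th):
    e=np.array([np.cos(h),np.sin(h)]);n=np.array([-np.sin(h),np.cos(h)])
    p=.158*e-.006*n+.06*(-np.cos(th)*e+np.sin(th)*n); return W(p[0],.104+p[1])
print("bar0",bar(0,0))
yt=-y; xt=np.cross(yt,[0,0,-1]); Rt=R.from_matrix(np.c_[xt,yt,[0,0,-1]])
delta(bar(0,0)+[0,0,.10],Rt)
E
python3 b.py
```

```text
['MotionError', 'grip_depth']
slim top 380 ((474.9203796386719, -102.89065551757812), (25.967153549194336, 118.18649291992188), 79.010986328125) [ 0.47425675 -0.10266828  0.05082668]
bar0 [0.43406462 0.19023763 0.098     ]
dpos [-0.4209 -0.3643  0.0509] drot [ 2.000e-04 -1.000e-04 -2.358e-01]
```

Call:
apply_moves --commands '[{"delta_pos": [-0.421, -0.364, 0.051], "delta_rot": [0, 0, -0.236], "jaw": 0.3}, {"delta_pos": [-0.421, -0.364, 0.051], "delta_rot": [0, 0, -0.236], "jaw": 0.3}, {"delta_pos": [-0.421, -0.364, 0.051], "delta_rot": [0, 0, -0.236], "jaw": 0.3}, {"delta_pos": [-0.421, -0.364, 0.051], "delta_rot": [0, 0, -0.236], "jaw": 0.3}, {"delta_pos": [-0.421, -0.364, 0.051], "delta_rot": [0, 0, -0.236], "jaw": 0.3}, {"delta_pos": [-0.421, -0.364, 0.051], "delta_rot": [0, 0, -0.236], "jaw": 0.3}, {"delta_pos": [-0.421, -0.364, 0.051], "delta_rot": [0, 0, -0.236], "jaw": 0.3}, {"delta_pos": [-0.421, -0.364, 0.051], "delta_rot": [0, 0, -0.236], "jaw": 0.3}, {"delta_pos": [-0.421, -0.364, 0.051], "delta_rot": [0, 0, -0.236], "jaw": 0.3}, {"delta_pos": [-0.421, -0.364, 0.051], "delta_rot": [0, 0, -0.236], "jaw": 0.3}, {"delta_pos": [-0.421, -0.364, 0.051], "delta_rot": [0, 0, -0.236], "jaw": 0.3}, {"delta_pos": [-0.421, -0.364, 0.051], "delta_rot": [0, 0, -0.236], "jaw": 0.3}, {"delta_pos": [-0.421, -0.364, 0.051], "delta_rot": [0, 0, -0.236], "jaw": 0.3}, {"delta_pos": [-0.421, -0.364, 0.051], "delta_rot": [0, 0, -0.236], "jaw": 0.3}, {"delta_pos": [-0.421, -0.364, 0.051], "delta_rot": [0, 0, -0.236], "jaw": 0.3}, {"delta_pos": [-0.421, -0.364, 0.051], "delta_rot": [0, 0, -0.236], "jaw": 0.3}]'

```text
clock: 2.08
tool_pos: [0.4337, 0.1922, 0.1981]
orientation: [0.0, 0.12, 0.993, 0.001]
force: [0.1, 0.4, 0.1]
finger_gap: 0.026
gripper_force: 0.0
```

```bash
cat > c.py <<'E'
from h import *
c=read_camera("wrist"); save(c,"wrist1")
for o in nets.outline_of("ring_bar",c)[:3]:
    P=pts(c,o["region"]); rc=cv2.minAreaRect((P[:,:2]*1000).astype(np.float32))
    print("bar",round(o["p"],2),o["point"],len(P),np.median(P,0).round(4),rc)
for o in nets.outline_of("hatch",c)[:2]:
    P=pts(c,o["region"]); print("hatch",round(o["p"],2),np.median(P,0).round(4),cv2.minAreaRect((P[:,:2]*1000).astype(np.float32)))
E
python3 c.py
```

```text
bar 0.81 [206.5, 276.9] 1410 [0.4333 0.1934 0.1014] ((434.578369140625, 192.4873046875), (12.118860244750977, 71.59379577636719), 75.395751953125)
hatch 0.6 [0.4154 0.2019 0.1032] ((432.7697448730469, 202.55880737304688), (186.4293212890625, 155.45803833007812), 76.2240982055664)
```

View pics/wrist1.png

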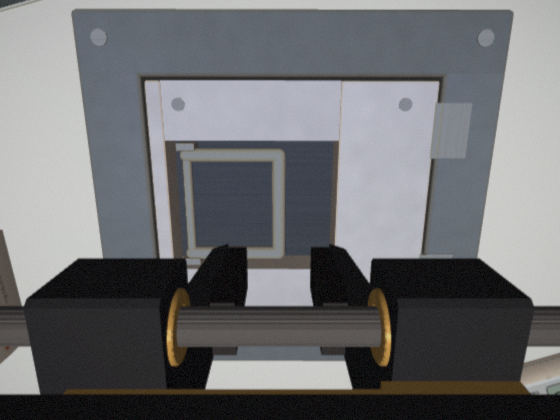

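The wrist view shows the ring's cross bar at column 278, rows 150–255. It sits midway between the finger tips (columns 247 and 310), so I go straight down.

Call:
apply_moves --commands '[{"delta_pos": [0, 0, 0.05], "jaw": 0.3}, {"delta_pos": [0, 0, 0.085], "jaw": 0.3}, {"delta_pos": [0, 0, 0.11], "jaw": 0.3}, {"delta_pos": [0, 0, 0.125], "jaw": 0.3}, {"delta_pos": [0, 0, 0.135], "jaw": 0.3}, {"delta_pos": [0, 0, 0.139], "jaw": 0.3}, {"delta_pos": [0, 0, 0.139], "jaw": 0.3}, {"delta_pos": [0, 0, 0.139], "jaw": 0}, {"delta_pos": [0, 0, 0.139], "jaw": 0}, {"delta_pos": [0, 0, 0.139], "jaw": 0}, {"delta_pos": [0, 0, 0.139], "jaw": 0}, {"delta_pos": [0, 0, 0.139], "jaw": 0}]' --newtons 10

```text
$.commands[0]: bad value
```

Call:
apply_moves --commands '[{"delta_pos": [0, 0, 0.05], "delta_rot": [0, 0, 0], "jaw": 0.3}, {"delta_pos": [0, 0, 0.085], "delta_rot": [0, 0, 0], "jaw": 0.3}, {"delta_pos": [0, 0, 0.11], "delta_rot": [0, 0, 0], "jaw": 0.3}, {"delta_pos": [0, 0, 0.125], "delta_rot": [0, 0, 0], "jaw": 0.3}, {"delta_pos": [0, 0, 0.135], "delta_rot": [0, 0, 0], "jaw": 0.3}, {"delta_pos": [0, 0, 0.139], "delta_rot": [0, 0, 0], "jaw": 0.3}, {"delta_pos": [0, 0, 0.139], "delta_rot": [0, 0, 0], "jaw": 0.3}, {"delta_pos": [0, 0, 0.139], "delta_rot": [0, 0, 0], "jaw": 0}, {"delta_pos": [0, 0, 0.139], "delta_rot": [0, 0, 0], "jaw": 0}, {"delta_pos": [0, 0, 0.139], "delta_rot": [0, 0, 0], "jaw": 0}, {"delta_pos": [0, 0, 0.139], "delta_rot": [0, 0, 0], "jaw": 0}, {"delta_pos": [0, 0, 0.139], "delta_rot": [0, 0, 0], "jaw": 0}]' --newtons 10

```text
clock: 3.23
tool_pos: [0.4352, 0.1918, 0.0874]
orientation: [0.001, 0.121, 0.993, 0.002]
force: [0.7, 3.1, 3.1]
finger_gap: 0.0084
gripper_force: 10.0
```

Call:
apply_moves --commands '[{"delta_pos": [0, -0.0004, -0.0075], "delta_rot": [0, 0, 0], "jaw": 0}, {"delta_pos": [0, -0.0015, -0.0149], "delta_rot": [0, 0, 0], "jaw": 0}, {"delta_pos": [0, -0.0034, -0.0222], "delta_rot": [0, 0, 0], "jaw": 0}, {"delta_pos": [0, -0.0059, -0.0292], "delta_rot": [0, 0, 0], "jaw": 0}, {"delta_pos": [0, -0.0092, -0.036], "delta_rot": [0, 0, 0], "jaw": 0}, {"delta_pos": [0, -0.0131, -0.0423], "delta_rot": [0, 0, 0], "jaw": 0}, {"delta_pos": [0, -0.0176, -0.0483], "delta_rot": [0, 0, 0], "jaw": 0}, {"delta_pos": [0, -0.0227, -0.0538], "delta_rot": [0, 0, 0], "jaw": 0}, {"delta_pos": [0, -0.0284, -0.0587], "delta_rot": [0, 0, 0], "jaw": 0}, {"delta_pos": [0, -0.0345, -0.0631], "delta_rot": [0, 0, 0], "jaw": 0}, {"delta_pos": [0, -0.041, -0.0668], "delta_rot": [0, 0, 0], "jaw": 0}, {"delta_pos": [0, -0.0478, -0.0699], "delta_rot": [0, 0, 0], "jaw": 0}, {"delta_pos": [0, -0.0549, -0.0723], "delta_rot": [0, 0, 0], "jaw": 0}, {"delta_pos": [0, -0.0623, -0.0739], "delta_rot": [0, 0, 0], "jaw": 0}, {"delta_pos": [0, -0.0697, -0.0748], "delta_rot": [0, 0, 0], "jaw": 0}, {"delta_pos": [0, -0.0697, -0.0748], "delta_rot": [0, 0, 0], "jaw": 0}, {"delta_pos": [0, -0.0697, -0.0748], "delta_rot": [0, 0, 0], "jaw": 0}, {"delta_pos": [0, -0.0697, -0.0748], "delta_rot": [0, 0, 0], "jaw": 0}]'

```text
clock: 4.73
tool_pos: [0.4211, 0.1352, 0.1476]
orientation: [0.001, 0.123, 0.992, -0.001]
force: [-0.1, -0.7, 10.8]
finger_gap: 0.0086
gripper_force: 10.0
```

```bash
cat > d.py <<'E'
from h import *
import sys
s,p,r=pose(); print(p,s["force"],s["finger_gap"],s["gripper_force"],s["q"].round(2) if hasattr(s["q"],"round") else s["q"])
c=read_camera("scene"); cv2.imwrite(f"pics/{sys.argv[1]}.png",cv2.resize(c["img"][80:290,80:360,::-1],None,fx=2,fy=2))
E
python3 d.py s2
```

```text
[0.42112898 0.13522786 0.14764631] [-0.09725782 -0.70128668 10.77784855] 0.00862542142625941 10.004042834043503 [-0.28  0.63 -0.21  2.19  0.38  0.35  0.52]
```

View pics/s2.png

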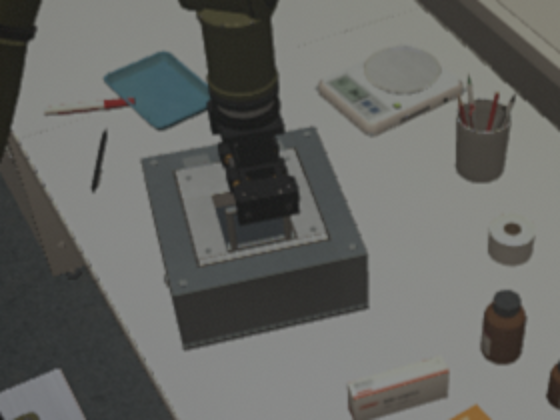

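The ring is standing up between the fingers and the hatch is flush, so step 1 is met. Next I lift the hatch along an arc about the hinge.

```bash
python3 - <<'E'
import numpy as np
a=np.array([.154,.054]); f=lambda h:np.array([a[0]*np.cos(h)-a[1]*np.sin(h),a[0]*np.sin(h)+a[1]*np.cos(h)])
for s in (0,.85):
    for h in np.linspace(s,s+.85,15)[1:]:
        d=f(h)-f(s); print(round(h,2),(-d/.8).round(4))
E
```

```text
0.06 [ 0.0045 -0.0116]
0.12 [ 0.0096 -0.0228]
0.18 [ 0.0154 -0.0338]
0.24 [ 0.0219 -0.0443]
0.3 [ 0.029  -0.0545]
0.36 [ 0.0367 -0.0642]
0.42 [ 0.045  -0.0734]
0.49 [ 0.0538 -0.0821]
0.55 [ 0.0631 -0.0902]
0.61 [ 0.0729 -0.0978]
0.67 [ 0.0832 -0.1047]
0.73 [ 0.0938 -0.111 ]
0.79 [ 0.1048 -0.1167]
0.85 [ 0.1162 -0.1217]
0.91 [ 0.0116 -0.0043]
0.97 [ 0.0235 -0.0079]
1.03 [ 0.0355 -0.0107]
1.09 [ 0.0477 -0.0128]
1.15 [ 0.06   -0.0142]
1.21 [ 0.0724 -0.0148]
1.27 [ 0.0848 -0.0146]
1.34 [ 0.0971 -0.0138]
1.4 [ 0.1094 -0.0121]
1.46 [ 0.1216 -0.0097]
1.52 [ 0.1336 -0.0066]
1.58 [ 0.1453 -0.0028]
1.64 [0.1569 0.0017]
1.7 [0.1681 0.007 ]
```

Call:
apply_moves --commands '[{"delta_pos": [0, 0, 0], "delta_rot": [0, 0, 0], "jaw": 0}, {"delta_pos": [0, 0.0045, -0.0116], "delta_rot": [0, 0, 0], "jaw": 0}, {"delta_pos": [0, 0.0096, -0.0228], "delta_rot": [0, 0, 0], "jaw": 0}, {"delta_pos": [0, 0.0154, -0.0338], "delta_rot": [0, 0, 0], "jaw": 0}, {"delta_pos": [0, 0.0219, -0.0443], "delta_rot": [0, 0, 0], "jaw": 0}, {"delta_pos": [0, 0.029, -0.0545], "delta_rot": [0, 0, 0], "jaw": 0}, {"delta_pos": [0, 0.0367, -0.0642], "delta_rot": [0, 0, 0], "jaw": 0}, {"delta_pos": [0, 0.045, -0.0734], "delta_rot": [0, 0, 0], "jaw": 0}, {"delta_pos": [0, 0.0538, -0.0821], "delta_rot": [0, 0, 0], "jaw": 0}, {"delta_pos": [0, 0.0631, -0.0902], "delta_rot": [0, 0, 0], "jaw": 0}, {"delta_pos": [0, 0.0729, -0.0978], "delta_rot": [0, 0, 0], "jaw": 0}, {"delta_pos": [0, 0.0832, -0.1047], "delta_rot": [0, 0, 0], "jaw": 0}, {"delta_pos": [0, 0.0938, -0.111], "delta_rot": [0, 0, 0], "jaw": 0}, {"delta_pos": [0, 0.1048, -0.1167], "delta_rot": [0, 0, 0], "jaw": 0}, {"delta_pos": [0, 0.1162, -0.1217], "delta_rot": [0, 0, 0], "jaw": 0}, {"delta_pos": [0, 0.1162, -0.1217], "delta_rot": [0, 0, 0], "jaw": 0}]' --newtons 35

```text
clock: 6.12
tool_pos: [0.4429, 0.2236, 0.2439]
orientation: [-0.001, 0.123, 0.992, -0.003]
force: [1.1, -4.0, 1.5]
finger_gap: 0.0078
gripper_force: 35.0
```

```bash
python3 d.py s3
```

```text
[0.44292431 0.22361331 0.24386598] [ 1.07686811 -3.97512339  1.51274192] 0.007765135410158939 34.99932646751404 [-0.36  0.53 -0.32  1.93  0.25  0.72  0.5 ]
```

View pics/s3.png

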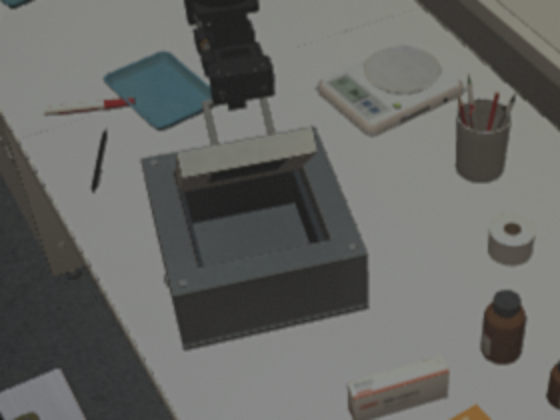

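The hatch is about half open with the bar held (the ring shows at about (240,115) in the crop). I continue to 1.7 rad.

Call:
apply_moves --commands '[{"delta_pos": [0, 0.0116, -0.0043], "delta_rot": [0, 0, 0], "jaw": 0}, {"delta_pos": [0, 0.0235, -0.0079], "delta_rot": [0, 0, 0], "jaw": 0}, {"delta_pos": [0, 0.0355, -0.0107], "delta_rot": [0, 0, 0], "jaw": 0}, {"delta_pos": [0, 0.0477, -0.0128], "delta_rot": [0, 0, 0], "jaw": 0}, {"delta_pos": [0, 0.06, -0.0142], "delta_rot": [0, 0, 0], "jaw": 0}, {"delta_pos": [0, 0.0724, -0.0148], "delta_rot": [0, 0, 0], "jaw": 0}, {"delta_pos": [0, 0.0848, -0.0146], "delta_rot": [0, 0, 0], "jaw": 0}, {"delta_pos": [0, 0.0971, -0.0138], "delta_rot": [0, 0, 0], "jaw": 0}, {"delta_pos": [0, 0.1094, -0.0121], "delta_rot": [0, 0, 0], "jaw": 0}, {"delta_pos": [0, 0.1216, -0.0097], "delta_rot": [0, 0, 0], "jaw": 0}, {"delta_pos": [0, 0.1336, -0.0066], "delta_rot": [0, 0, 0], "jaw": 0}, {"delta_pos": [0, 0.1453, -0.0028], "delta_rot": [0, 0, 0], "jaw": 0}, {"delta_pos": [0, 0.1569, 0.0017], "delta_rot": [0, 0, 0], "jaw": 0}, {"delta_pos": [0, 0.1681, 0.007], "delta_rot": [0, 0, 0], "jaw": 0}, {"delta_pos": [0, 0.1681, 0.007], "delta_rot": [0, 0, 0], "jaw": 0}, {"delta_pos": [0, 0.1681, 0.007], "delta_rot": [0, 0, 0], "jaw": 0}, {"delta_pos": [0, 0.1681, 0.007], "delta_rot": [0, 0, 0], "jaw": 0}]'

```text
clock: 7.58
tool_pos: [0.4765, 0.3591, 0.2387]
orientation: [0.001, 0.121, 0.993, 0.002]
force: [4.3, 2.0, 1.1]
finger_gap: 0.0079
gripper_force: 35.0
```

```bash
python3 d.py s4; python3 - <<'E'
from h import *
c=read_camera("top")
for o in nets.outline_of("hatch",c)[:2]:
    P=pts(c,o["region"]); 
    print(o["p"],len(P),np.percentile(P,[5,50,95],axis=0).round(3).tolist())
    C=np.array([.4365,.2003]); y=-np.array([np.cos(np.radians(76)),np.sin(np.radians(76))])
    Q=P[P[:,2]>.12]; u=(Q[:,:2]-C)@y+.09; print("u,z",[(round(zz,2),np.percentile(u[abs(Q[:,2]-zz)<.01],[5,50,95]).round(3).tolist()) for zz in(.15,.2,.25,.28) if (abs(Q[:,2]-zz)<.01).sum()>3])
E
```

```text
[0.47650133 0.35911517 0.23871185] [4.32360342 2.04376776 1.11749511] 0.007862119556815522 35.000749826431274 [-0.55  0.66 -0.31  1.66  0.24  0.86  0.38]
0.56 2817 [[0.384, 0.25, 0.122], [0.451, 0.275, 0.23], [0.525, 0.315, 0.286]]
u,z [(0.15, [0.024, 0.026, 0.028]), (0.2, [0.017, 0.019, 0.02]), (0.25, [-0.055, 0.011, 0.013]), (0.28, [-0.02, -0.0, 0.008])]
```

View pics/s4.png

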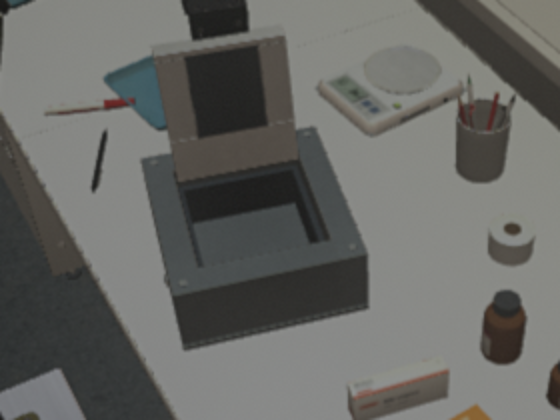

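The hatch stands open at about 1.7 rad (upright panel at (225,100) in the crop). I release the bar and back off straight up.

Call:
apply_moves --commands '[{"delta_pos": [0, 0, 0], "delta_rot": [0, 0, 0], "jaw": 0.25}, {"delta_pos": [0, 0, 0], "delta_rot": [0, 0, 0], "jaw": 0.25}, {"delta_pos": [0, 0, 0], "delta_rot": [0, 0, 0], "jaw": 0.25}, {"delta_pos": [0, 0, 0], "delta_rot": [0, 0, 0], "jaw": 0.25}, {"delta_pos": [0, 0, -0.015], "delta_rot": [0, 0, 0], "jaw": 0.25}, {"delta_pos": [0, 0, -0.03], "delta_rot": [0, 0, 0], "jaw": 0.25}, {"delta_pos": [0, 0, -0.06], "delta_rot": [0, 0, 0], "jaw": 0.25}, {"delta_pos": [0, 0, -0.1], "delta_rot": [0, 0, 0], "jaw": 0.25}, {"delta_pos": [0, 0, -0.14], "delta_rot": [0, 0, 0], "jaw": 0.25}, {"delta_pos": [0, 0, -0.15], "delta_rot": [0, 0, 0], "jaw": 0.4}, {"delta_pos": [0, 0, -0.15], "delta_rot": [0, 0, 0], "jaw": 0.57}]'

```text
clock: 8.65
tool_pos: [0.4764, 0.3579, 0.361]
orientation: [0.002, 0.122, 0.993, 0.002]
force: [0.2, 0.2, -0.7]
finger_gap: 0.0333
gripper_force: 0.0
```

```bash
cat > e.py <<'E'
from h import *
s,p,r=pose(); print(p,s["force"],s["finger_gap"])
a=np.radians(79); yt=np.array([np.cos(a),np.sin(a),0]); z=np.array([0,0,-1.]); Rt=R.from_matrix(np.c_[np.cross(yt,z),yt,z])
delta([.4755,-.1035,.30],Rt)
E
python3 e.py
```

```text
[0.47636661 0.35791125 0.36099971] [ 0.23889737  0.22889819 -0.7081902 ] 0.03327436878336399
dpos [-0.1383 -0.5602  0.0742] drot [ 0.0081  0.0054 -0.0999]
```

Call:
apply_moves --commands '[{"delta_pos": [-0.07, -0.28, 0.0], "delta_rot": [0.008, 0.005, -0.1], "jaw": 0.57}, {"delta_pos": [-0.07, -0.28, 0.0], "delta_rot": [0.008, 0.005, -0.1], "jaw": 0.57}, {"delta_pos": [-0.07, -0.28, 0.0], "delta_rot": [0.008, 0.005, -0.1], "jaw": 0.57}, {"delta_pos": [-0.07, -0.28, 0.0], "delta_rot": [0.008, 0.005, -0.1], "jaw": 0.57}, {"delta_pos": [-0.07, -0.28, 0.0], "delta_rot": [0.008, 0.005, -0.1], "jaw": 0.57}, {"delta_pos": [-0.138, -0.56, 0.1], "delta_rot": [0.008, 0.005, -0.1], "jaw": 0.57}, {"delta_pos": [-0.138, -0.56, 0.1], "delta_rot": [0.008, 0.005, -0.1], "jaw": 0.57}, {"delta_pos": [-0.138, -0.56, 0.1], "delta_rot": [0.008, 0.005, -0.1], "jaw": 0.57}, {"delta_pos": [-0.138, -0.56, 0.15], "delta_rot": [0.008, 0.005, -0.1], "jaw": 0.57}, {"delta_pos": [-0.138, -0.56, 0.2], "delta_rot": [0.008, 0.005, -0.1], "jaw": 0.57}, {"delta_pos": [-0.138, -0.56, 0.25], "delta_rot": [0.008, 0.005, -0.1], "jaw": 0.57}, {"delta_pos": [-0.138, -0.56, 0.25], "delta_rot": [0.008, 0.005, -0.1], "jaw": 0.57}, {"delta_pos": [-0.138, -0.56, 0.25], "delta_rot": [0.008, 0.005, -0.1], "jaw": 0.57}, {"delta_pos": [-0.138, -0.56, 0.25], "delta_rot": [0.008, 0.005, -0.1], "jaw": 0.57}, {"delta_pos": [-0.138, -0.56, 0.25], "delta_rot": [0.008, 0.005, -0.1], "jaw": 0.57}]'

```text
clock: 9.9
tool_pos: [0.4715, -0.1053, 0.1556]
orientation: [-0.006, 0.097, 0.995, -0.002]
force: [-0.4, 0.1, 0.7]
finger_gap: 0.0501
gripper_force: 0.0
```

```bash
cat > f.py <<'E'
from h import *
c=read_camera("wrist"); save(c,"wrist2")
P=pts(c); Q=P[(P[:,2]>.044)&(P[:,2]<.056)&(abs(P[:,0]-.4755)<.08)&(abs(P[:,1]+.1035)<.04)]
print(len(Q),cv2.minAreaRect((Q[:,:2]*1000).astype(np.float32)),np.median(Q,0))
for o in nets.outline_of("slim_carton",c)[:2]:
    P=pts(c,o["region"]);P=P[P[:,2]>.044]; print(o["p"],o["point"],np.median(P,0),cv2.minAreaRect((P[:,:2]*1000).astype(np.float32)))
E
python3 f.py; python3 e.py
```

```text
6168 ((476.5707092285156, -100.6103286743164), (26.040462493896484, 118.2852554321289), 79.07023620605469) [ 0.47127214 -0.09992152  0.04982238]
0.58 [199.7, 283.8] [ 0.4706047  -0.09982397  0.04982477] ((476.5536193847656, -100.6337890625), (25.977909088134766, 118.30005645751953), 79.17317962646484)
0.57 [209.2, 123.4] [ 0.45389012 -0.21430254  0.05179889] ((466.45697021484375, -191.3682861328125), (104.40302276611328, 128.40867614746094), 2.930079698562622)
[ 0.47471687 -0.10299966  0.15869578] [-0.21971446  1.342368    0.0364478 ] 0.05034208596308442
dpos [-0.0006 -0.0009 -0.1766] drot [-0.0055 -0.0056  0.0026]
```

View pics/wrist2.png

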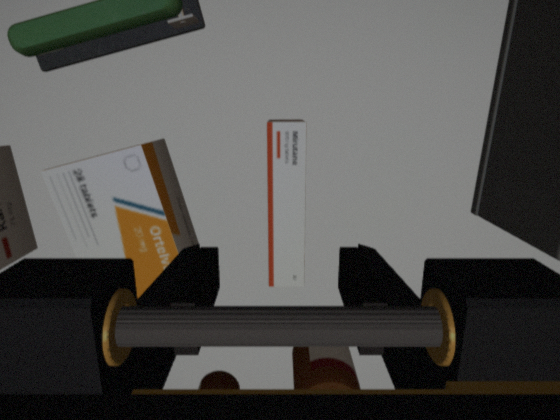

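The wrist view shows the slim carton between the fingers, columns 272–304. That is a few mm right of the finger mid-line at column 279, and the neighbours are clear.

```bash
sed -i 's/delta(.*/delta([.4755,-.1015,.036],Rt)/' e.py; python3 e.py
```

```text
[ 0.47471687 -0.10299966  0.15869578] [-0.21971446  1.342368    0.0364478 ] 0.05034208596308442
dpos [-0.0011  0.0025  0.1534] drot [-0.0055 -0.0056  0.0026]
```

Call:
apply_moves --commands '[{"delta_pos": [-0.001, 0.0025, 0.03], "delta_rot": [0, 0, 0], "jaw": 0.57}, {"delta_pos": [-0.001, 0.0025, 0.075], "delta_rot": [0, 0, 0], "jaw": 0.57}, {"delta_pos": [-0.001, 0.0025, 0.115], "delta_rot": [0, 0, 0], "jaw": 0.57}, {"delta_pos": [-0.001, 0.0025, 0.14], "delta_rot": [0, 0, 0], "jaw": 0.57}, {"delta_pos": [-0.001, 0.0025, 0.154], "delta_rot": [0, 0, 0], "jaw": 0.57}, {"delta_pos": [-0.001, 0.0025, 0.154], "delta_rot": [0, 0, 0], "jaw": 0.57}, {"delta_pos": [-0.001, 0.0025, 0.154], "delta_rot": [0, 0, 0], "jaw": 0.2}, {"delta_pos": [-0.001, 0.0025, 0.154], "delta_rot": [0, 0, 0], "jaw": 0.2}, {"delta_pos": [-0.001, 0.0025, 0.154], "delta_rot": [0, 0, 0], "jaw": 0.2}, {"delta_pos": [-0.001, 0.0025, 0.154], "delta_rot": [0, 0, 0], "jaw": 0.2}, {"delta_pos": [-0.001, 0.0025, 0.154], "delta_rot": [0, 0, 0], "jaw": 0.2}]' --newtons 15

```text
clock: 10.92
tool_pos: [0.4764, -0.1029, 0.0363]
orientation: [-0.0, 0.096, 0.995, -0.002]
force: [-0.2, 1.0, 8.5]
finger_gap: 0.026
gripper_force: 15.0
```

Call:
apply_moves --commands '[{"delta_pos": [0, 0, -0.01], "delta_rot": [0, 0, 0], "jaw": 0.2}, {"delta_pos": [0, 0, -0.04], "delta_rot": [0, 0, 0], "jaw": 0.2}, {"delta_pos": [0, 0, -0.08], "delta_rot": [0, 0, 0], "jaw": 0.2}, {"delta_pos": [0, 0, -0.13], "delta_rot": [0, 0, 0], "jaw": 0.2}, {"delta_pos": [0, 0, -0.18], "delta_rot": [0, 0, 0], "jaw": 0.2}, {"delta_pos": [0, 0, -0.215], "delta_rot": [0, 0, 0], "jaw": 0.2}, {"delta_pos": [0, 0, -0.215], "delta_rot": [0, 0, 0], "jaw": 0.2}, {"delta_pos": [0, 0, -0.215], "delta_rot": [0, 0, 0], "jaw": 0.2}]'

```text
clock: 11.58
tool_pos: [0.4765, -0.1029, 0.2089]
orientation: [0.0, 0.096, 0.995, -0.002]
force: [0.6, -1.1, -1.3]
finger_gap: 0.0259
gripper_force: 14.9
```

```bash
cat > g.py <<'E'
from h import *
s,p,r=pose(); print(p,s["force"],s["finger_gap"],np.round(s["q"],2))
a=np.radians(166); yt=np.array([np.cos(a),np.sin(a),0]); z=np.array([0,0,-1.]); Rt=R.from_matrix(np.c_[np.cross(yt,z),yt,z])
delta([.4329,.1857,.20],Rt)
E
python3 g.py
```

```text
[ 0.47647536 -0.10289885  0.20887604] [ 0.64637515 -1.09574109 -1.32247984] 0.025938988022347797 [ 0.3   0.57 -0.29  2.    0.28  0.61  1.2 ]
dpos [0.1225 0.3437 0.0095] drot [-0.0079 -0.0045 -2.9012]
```

Call:
apply_moves --commands '[{"delta_pos": [0.06, 0.17, 0], "delta_rot": [0, 0, -1], "jaw": 0.2}, {"delta_pos": [0.06, 0.17, 0], "delta_rot": [0, 0, -1], "jaw": 0.2}, {"delta_pos": [0.06, 0.17, 0], "delta_rot": [0, 0, -1], "jaw": 0.2}, {"delta_pos": [0.06, 0.17, 0], "delta_rot": [0, 0, -1], "jaw": 0.2}, {"delta_pos": [0.06, 0.17, 0], "delta_rot": [0, 0, -1], "jaw": 0.2}, {"delta_pos": [0.06, 0.17, 0], "delta_rot": [0, 0, -1], "jaw": 0.2}]'

```text
clock: 12.08
tool_pos: [0.4534, 0.0408, 0.2054]
orientation: [-0.004, -0.166, 0.986, -0.001]
force: [0.6, -0.8, -1.2]
finger_gap: 0.026
gripper_force: 14.9
```

Call:
apply_moves --commands '[{"delta_pos": [0, 0, 0], "delta_rot": [0, 0, -1], "jaw": 0.2}, {"delta_pos": [0, 0, 0], "delta_rot": [0, 0, -1], "jaw": 0.2}, {"delta_pos": [0, 0, 0], "delta_rot": [0, 0, -1], "jaw": 0.2}, {"delta_pos": [0, 0, 0], "delta_rot": [0, 0, -1], "jaw": 0.2}, {"delta_pos": [0, 0, 0], "delta_rot": [0, 0, -1], "jaw": 0.2}, {"delta_pos": [0, 0, 0], "delta_rot": [0, 0, -1], "jaw": 0.2}]'

```text
clock: 12.58
tool_pos: [0.4543, 0.0384, 0.2058]
orientation: [-0.003, -0.412, 0.911, -0.001]
force: [-0.2, -1.1, -1.1]
finger_gap: 0.026
gripper_force: 14.9
```

```bash
python3 g.py
```

```text
[0.45427746 0.03838475 0.20581051] [-0.22560315 -1.05489822 -1.05189592] 0.02598843013862272 [ 0.18  0.58 -0.57  2.08  0.52  0.64  1.67]
dpos [-0.1207  0.1417  0.0066] drot [ 0.0058 -0.0123 -0.9109]
```

Call:
apply_moves --commands '[{"delta_pos": [-0.121, 0.142, 0], "delta_rot": [0.006, -0.012, -0.911], "jaw": 0.2}, {"delta_pos": [-0.121, 0.142, 0], "delta_rot": [0.006, -0.012, -0.911], "jaw": 0.2}, {"delta_pos": [-0.121, 0.142, 0], "delta_rot": [0.006, -0.012, -0.911], "jaw": 0.2}, {"delta_pos": [-0.121, 0.142, 0], "delta_rot": [0.006, -0.012, -0.911], "jaw": 0.2}, {"delta_pos": [-0.121, 0.142, 0], "delta_rot": [0.006, -0.012, -0.911], "jaw": 0.2}, {"delta_pos": [-0.121, 0.142, 0], "delta_rot": [0.006, -0.012, -0.911], "jaw": 0.2}, {"delta_pos": [-0.121, 0.142, 0], "delta_rot": [0.006, -0.012, -0.911], "jaw": 0.2}, {"delta_pos": [-0.121, 0.142, 0], "delta_rot": [0.006, -0.012, -0.911], "jaw": 0.2}]'

```text
clock: 13.25
tool_pos: [0.4327, 0.1855, 0.2058]
orientation: [0.0, -0.616, 0.788, -0.001]
force: [-0.5, -0.7, -1.3]
finger_gap: 0.0259
gripper_force: 14.9
```

```bash
python3 g.py; python3 - <<'E'
from h import *
c=read_camera("wrist"); save(c,"wrist3")
E
```

```text
[0.43271474 0.18546568 0.20578275] [-0.51699552 -0.70191424 -1.29406394] 0.025881291591927872 [-0.07  0.62 -0.68  2.04  0.61  0.69  1.75]
dpos [-0.0004 -0.0001  0.0072] drot [-0.0034 -0.0027  0.0015]
```

View pics/wrist3.png

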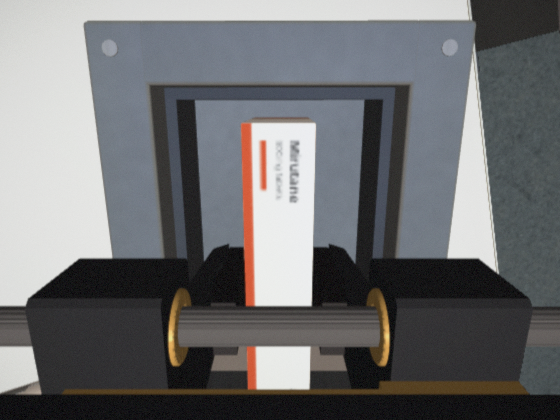

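The carton hangs straight (columns 243–315) and is centred over the well opening (columns 165–395). I lower it.

Call:
apply_moves --commands '[{"delta_pos": [0, 0, 0.015], "delta_rot": [0, 0, 0], "jaw": 0.2}, {"delta_pos": [0, 0, 0.04], "delta_rot": [0, 0, 0], "jaw": 0.2}, {"delta_pos": [0, 0, 0.065], "delta_rot": [0, 0, 0], "jaw": 0.2}, {"delta_pos": [0, 0, 0.09], "delta_rot": [0, 0, 0], "jaw": 0.2}, {"delta_pos": [0, 0, 0.115], "delta_rot": [0, 0, 0], "jaw": 0.2}, {"delta_pos": [0, 0, 0.14], "delta_rot": [0, 0, 0], "jaw": 0.2}, {"delta_pos": [0, 0, 0.16], "delta_rot": [0, 0, 0], "jaw": 0.2}, {"delta_pos": [0, 0, 0.175], "delta_rot": [0, 0, 0], "jaw": 0.2}, {"delta_pos": [0, 0, 0.185], "delta_rot": [0, 0, 0], "jaw": 0.2}, {"delta_pos": [0, 0, 0.192], "delta_rot": [0, 0, 0], "jaw": 0.2}, {"delta_pos": [0, 0, 0.195], "delta_rot": [0, 0, 0], "jaw": 0.2}, {"delta_pos": [0, 0, 0.195], "delta_rot": [0, 0, 0], "jaw": 0.2}]'

```text
clock: 14.3
tool_pos: [0.433, 0.1873, 0.0501]
orientation: [0.001, -0.617, 0.787, -0.001]
force: [-0.3, 0.2, -1.6]
finger_gap: 0.0258
gripper_force: 14.9
```

Call:
apply_moves --commands '[{"delta_pos": [0, 0, 0.0012], "delta_rot": [0, 0, 0], "jaw": 0.2}, {"delta_pos": [0, 0, 0.0025], "delta_rot": [0, 0, 0], "jaw": 0.2}, {"delta_pos": [0, 0, 0.0025], "delta_rot": [0, 0, 0], "jaw": 0.2}, {"delta_pos": [0, 0, 0.0025], "delta_rot": [0, 0, 0], "jaw": 0.2}]'

```text
clock: 14.63
tool_pos: [0.433, 0.1879, 0.0485]
orientation: [0.001, -0.618, 0.786, -0.0]
force: [0.2, -0.8, -0.9]
finger_gap: 0.0258
gripper_force: 14.9
```

Not touching yet. I go down a little more.

Call:
apply_moves --commands '[{"delta_pos": [0, 0, 0.0012], "delta_rot": [0, 0, 0], "jaw": 0.2}, {"delta_pos": [0, 0, 0.0025], "delta_rot": [0, 0, 0], "jaw": 0.2}, {"delta_pos": [0, 0, 0.0025], "delta_rot": [0, 0, 0], "jaw": 0.2}, {"delta_pos": [0, 0, 0.0025], "delta_rot": [0, 0, 0], "jaw": 0.2}]'

```text
clock: 14.97
tool_pos: [0.4329, 0.188, 0.0463]
orientation: [0.001, -0.618, 0.786, -0.0]
force: [0.5, 0.5, 0.4]
finger_gap: 0.0259
gripper_force: 14.9
```

Call:
apply_moves --commands '[{"delta_pos": [0, 0, 0.001], "delta_rot": [0, 0, 0], "jaw": 0.2}, {"delta_pos": [0, 0, 0.001], "delta_rot": [0, 0, 0], "jaw": 0.2}, {"delta_pos": [0, 0, 0.001], "delta_rot": [0, 0, 0], "jaw": 0.45}, {"delta_pos": [0, 0, 0.001], "delta_rot": [0, 0, 0], "jaw": 0.5}, {"delta_pos": [0, 0, 0.001], "delta_rot": [0, 0, 0], "jaw": 0.5}, {"delta_pos": [0, 0, 0.001], "delta_rot": [0, 0, 0], "jaw": 0.5}, {"delta_pos": [0, 0, -0.01], "delta_rot": [0, 0, 0], "jaw": 0.5}, {"delta_pos": [0, 0, -0.03], "delta_rot": [0, 0, 0], "jaw": 0.5}, {"delta_pos": [0, 0, -0.06], "delta_rot": [0, 0, 0], "jaw": 0.5}, {"delta_pos": [0, 0, -0.1], "delta_rot": [0, 0, 0], "jaw": 0.5}, {"delta_pos": [0, 0, -0.14], "delta_rot": [0, 0, 0], "jaw": 0.5}, {"delta_pos": [0, 0, -0.18], "delta_rot": [0, 0, 0], "jaw": 0.5}, {"delta_pos": [0, 0, -0.2], "delta_rot": [0, 0, 0], "jaw": 0.5}, {"delta_pos": [0, 0, -0.2], "delta_rot": [0, 0, 0], "jaw": 0.5}, {"delta_pos": [0, 0, -0.2], "delta_rot": [0, 0, 0], "jaw": 0.5}, {"delta_pos": [0, 0, -0.2], "delta_rot": [0, 0, 0], "jaw": 0.5}]'

```text
clock: 16.3
tool_pos: [0.4321, 0.1871, 0.2054]
orientation: [0.0, -0.618, 0.786, -0.0]
force: [-0.5, -1.0, 0.1]
finger_gap: 0.0442
gripper_force: 0.0
```

```bash
python3 - <<'E'
from h import *
s,p,r=pose(); print(p,s["force"],s["finger_gap"])
c=read_camera("wrist"); save(c,"wrist4")
P=pts(c); C=np.array([.4365,.2003]); y=-np.array([np.cos(np.radians(76)),np.sin(np.radians(76))]); x=np.array([y[1],-y[0]])
L=np.c_[(P[:,:2]-C)@x,(P[:,:2]-C)@y,P[:,2]]; Q=L[(abs(L[:,0])<.06)&(abs(L[:,1])<.08)&(L[:,2]>.03)&(L[:,2]<.075)]
print(len(Q),np.percentile(Q,[2,50,98],axis=0).round(4))
E
```

```text
[0.43209627 0.18709415 0.20539201] [-0.54575352 -1.04587443  0.09712333] 0.04417979128075164
4772 [[-0.011  -0.0431  0.0583]
 [ 0.0013  0.0175  0.0598]
 [ 0.0137  0.0703  0.0611]]
```

View pics/wrist4.png

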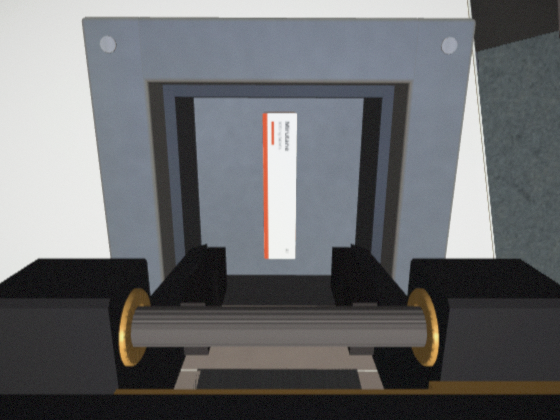

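The carton stands flat in the well (columns 263–297, top at z≈0.060). A quick numeric check of the hatch, then I hand in.

```bash
python3 - <<'E'
from h import *
c=read_camera("scene"); C=np.array([.4365,.2003]); y=-np.array([np.cos(np.radians(76)),np.sin(np.radians(76))])
o=nets.outline_of("hatch",c)[0]; P=pts(c,o["region"]); u=(P[:,:2]-C)@y+.09
m=[np.median(u[abs(P[:,2]-z)<.01]) for z in(.15,.25)]; ang=np.pi/2+np.arctan((m[0]-m[1])/.1); print(o["p"],m,ang)
if ang>1.45: print(hand_in())
E
```

```text
0.63 [np.float64(0.0252999212313891), np.float64(0.013385151716934066)] 1.6893849623983286
the job is handed in; nothing more can be done
None
```

The slim carton stands upright and released on the floor of the well, the hatch is open at about 1.69 rad, and the job was handed in after about 16 s; no verdict came back.

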